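# Load the solder reel on the bench spindle and cap it

## Robot

A 6-joint arm with a two-finger parallel gripper is mounted at the origin on the work surface. World frame = base frame: x ahead of the robot, y to its left, z up, the work surface at z = 0. Lengths are in mm, angles in degrees, forces in N, time in s.
With the tool pointing down it reaches from about 375 to 900 mm from the base axis. Payload 3.1 kg.
Tool frame: the origin (TCP) lies on the centre line of the jaws, within the pads' length; the fingertips stand 14 mm ahead of it and the grasp point (between the pads) lies 5 mm behind it; z points along the fingers, y is the line along which they close (so a half turn about z gives the same grasp; the last joint's range is limited). The gripper opens to 85 mm and grips with 20 to 120 N. Pads are 22 mm wide; open, the fingers measure 114 mm over their backs; the gripper's body (76 mm by 85 mm) begins 54 mm behind the grasp point. The pads swing forward as they close: fully open they stand 13 mm farther back than shut.
Start: joints at [-75.487, 30.224, 82.088, -0, 67.689, -10.227], TCP at [261.585, -567.6, 245.31] pointing down, gripper open.
Joint ranges: [-176.69, 176.69], [-43.24, 126.21], [12.49, 139.97], [-82, 262], [0, 151.66], [-163.58, 163.58]. Speed limits (degrees/s): [159.86, 159.86, 180, 180, 180, 180].

## Interface

Orientations are given as [roll, pitch, yaw] about the fixed x, y, z axes, in that order (R = Rz(yaw) Ry(pitch) Rx(roll)).
In Python, from cell import arm gives the robot as it stands. The module is installed in compiled form; this text tells all that it offers.
- The arm moves only by the tool move_arm, never from a script. Its argument "deltas" is a list of rows, each a list of 3 entries, a list of its own where there are three numbers: the turn, a rotation vector about the tool's x, y, z in rad, then the shift along the tool's x, y, z in mm, then the finger opening in mm, from 0 to 85.4. In form: [[[wx, wy, wz], [x, y, z], fingers], ...]. A call has 1 to 12 rows; each row is the pose to reach, as a shift and turn from the pose commanded when the call began, along the tool's axes at that moment; what a row does not reach only later rows make up. A row lasts 1/10 s, in which the tool goes at most 50 mm and 8.59 degrees, less where a joint would pass 70% of its speed; a pose out of reach is approached as far as the arm can. A call with a gripper value outside its range is refused whole. The fingers move at their own pace and stop on an object; "squeeze" is the grip in N (left out, the last holds). Time passes only in rows, so rows that repeat a pose let the fingers close. It gives the time, the measured TCP pose, the force, the opening and the grip force at its end, in the units of the state.
- arm.get_state(): the state, without advancing time (a new reading comes with each control period).
- arm.read_camera(name): name is "side" or "top"; returns a dict with "pixels" (480x640x3 uint8, red, green, blue), "fx", "fy", "cx", "cy" (pixels), "k1" (the pictures are not rectified: a ray, as slopes to the right and down, at radius r is drawn at 1 + k1 r^2 times it, then the intrinsics apply), "extrinsics" (4x4, takes a point from world to camera coordinates). Camera axes: x right, y down, z forward; pixel columns grow to the right and rows downward; lengths in mm; the calibration is good to about 2 mm. A picture is of the moment at which its call begins. There is no depth.
- arm.hand_in(): hands the job in; it is judged then, once.
The state is a dict: "t": time; "qpos": joint angles; "joint_vel": joint speeds; "effort": joint torques, N m; "ee_pos": TCP position; "ee_rot": TCP orientation; "wrist_force": force on the tool from outside, world axes, zero at the start; "wrist_torque": the same for the moment, N m; "grip_width": finger opening in mm; "gripper_force": force on a finger pad.
Only numpy, scipy, OpenCV 4.12 (cv2) and the standard library are available. Lean on these libraries where they do the work, as an engineer would, in place of code of your own. Each camera call takes 0.05 s, during which the arm holds its last target. There are 200 camera calls.

## Task

Load the solder stand on the repair bench: put the reel of solder with the yellow flanges over the upright spindle so that it sits flat on the stand's base, let go of it, and then set the red cap over the top of the spindle so that it rests flat on the reel. The cap goes on last because the reel cannot get past it. Leave the blue reel where it stands.

Things in the scene. Friction and masses are not known exactly. Their poses are not given: they have to be found in the camera images.
- spindle_foot (a point): The stand, fixed to the bench: a dark steel disc 90 mm across and 12 mm thick with a bright upright steel spindle 12 mm across in its middle. The spindle rises 68 mm above the disc's top face, its last 14 mm tapered to a 5 mm tip. This point is on the spindle's axis at the disc's top face; z up.
- yellow_reel_mid (a point): The reel to load, loose, standing upright on the bench: silver solder wire between two yellow flanges. 48 mm tall, flanges 56 mm across and 8 mm thick, winding between them 52 mm across, an open bore 32 mm across right through. About 0.3 kg. This point is its centre, half-way up on its axis; z is the bore's axis, up. Round, so its yaw does not matter.
- cap_mid (a point): The cap, loose, standing on the bench mouth down: a red plastic cylinder 44 mm across and 48 mm tall with a black dot on its closed top. From below it has a blind hole 28 mm across and 26 mm deep, which goes over the spindle's tip; the rim rests on the reel's top. About 0.12 kg. This point is its centre, half-way up on its axis; z up.
- blue_reel_mid (a point): A second reel, a bystander to be left alone: the same size and shape as the yellow one but with blue flanges. This point is its centre, half-way up; z up.
Mind the look-alikes: they are no part of the job. Several things look just like the part that bears cap_mid: the one meant starts farthest to the robot's right.

How it is judged:
By the outcome, as a careful person would: the job done as asked, in the order asked, and still so for the second after the job is handed in, with the robot touching nothing.
It also fails if it takes over 54 s, if anything falls off the work surface, if the arm or the gripper's body presses on something with over 40 N, if the wrist force passes 120 N, or if a joint passes its speed limit or range.

## Working session

There is one attempt and no reset: what is moved stays moved. The work goes in short steps, Python scripts to look and compute and a tool call to move; the robot and the scene stay as the last step left them, time stands still between calls to the robot, and variables do not carry over. Pictures are saved under pics/ and viewed, at most 10 in all, crops included, and the job is handed in when it is done.

Besides the shell and the picture viewer there is one more tool, called by a JSON object that holds its "method" and its "body", one argument or row to a line. move_arm: Moves the arm, as the interface text tells. Its arguments: {"type":"object","properties":{"deltas":{"type":"array"},"squeeze":{"type":"number"}},"required":["deltas"]}

```bash
mkdir -p pics; cat > h.py <<'E'
import numpy as np, cv2, json
from cell import arm
def shot(n,f):
    c=arm.read_camera(n); cv2.imwrite('pics/'+f,c['pixels'][:,:,::-1]); return c
def ray(c,u,v):
    K=np.array([[c['fx'],0,c['cx']],[0,c['fy'],c['cy']],[0,0,1.]])
    x,y=cv2.undistortPoints(np.array([[[u,v]]],float),K,np.array([c['k1'],0,0,0.]))[0,0]
    E=np.array(c['extrinsics']);R,t=E[:3,:3],E[:3,3]
    return -R.T@t, R.T@np.array([x,y,1.])
def onz(c,u,v,z):
    o,d=ray(c,u,v); return o+d*(z-o[2])/d[2]
def proj(c,p):
    E=np.array(c['extrinsics']);q=E[:3,:3]@np.array(p,float)+E[:3,3];x,y=q[0]/q[2],q[1]/q[2];s=1+c['k1']*(x*x+y*y)
    return c['fx']*x*s+c['cx'],c['fy']*y*s+c['cy']
def two(c1,p1,c2,p2):
    o1,d1=ray(c1,*p1);o2,d2=ray(c2,*p2)
    s=np.linalg.lstsq(np.c_[d1,-d2],o2-o1,rcond=None)[0]
    a,b=o1+s[0]*d1,o2+s[1]*d2
    return (a+b)/2,np.linalg.norm(a-b)
E
python3 - <<'E'
from h import *
for n in('top','side'):
    c=shot(n,n+'0.png'); print(n,c['fx'],c['k1'],np.round(ray(c,320,240),2).tolist())
s=arm.get_state();print(s['t'],s['ee_pos'],s['ee_rot'],s['grip_width'],s['wrist_force'])
E
```

```text
top 503.3151007420545 0.01191924680137365 [[453.84, -9.31, 970.91], [0.08, -0.0, -1.0]]
side 484.4510033599086 -0.12580945712973304 [[430.83, -584.23, 536.38], [0.1, 0.78, -0.62]]
0.1 [ 261.43068756 -566.98929302  244.41601952] [-1.79885098e+02 -2.08057974e-02  2.47398224e+01] 85.14059813522705 [ 0.68785693 -0.56573531  0.35961284]
```

View pics/top0.png

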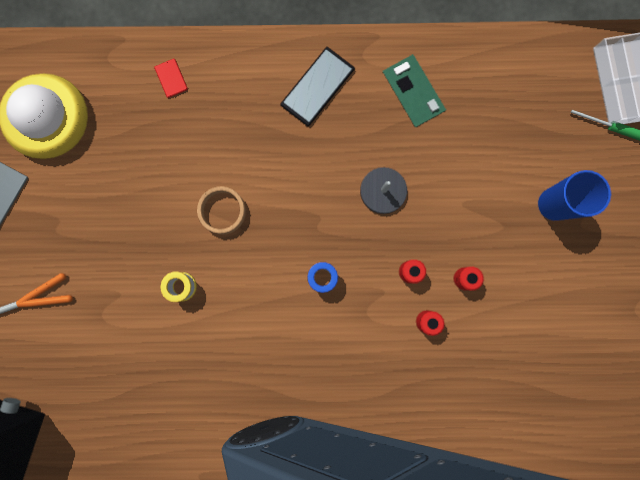

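View pics/side0.png

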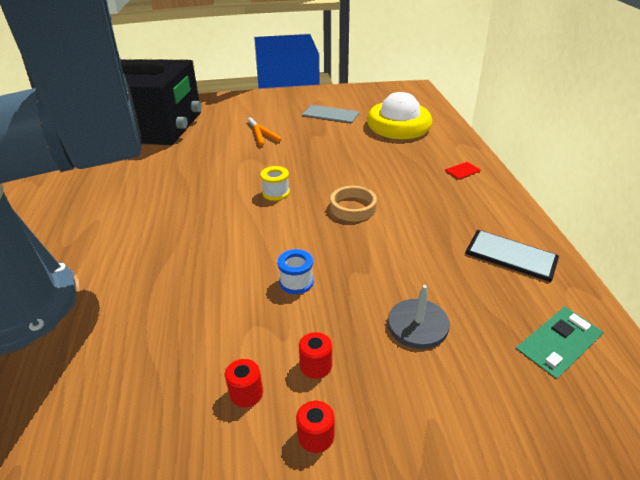

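Top picture: the yellow reel is at (178,287), the blue reel at (322,277) and the spindle tip at about (387,184). There are three red caps, at (414,271), (432,323) and (471,279). Smaller image columns mean larger y, so the cap at (471,279) should be the rightmost; in the side picture that is (316,418). The yellow ring at (43,115) and the red card at (170,78) are not parts of the job. I'll check these in one close crop.

```bash
cat > m.py <<'E'
from h import *
T=cv2.imread('pics/top0.png');S=cv2.imread('pics/side0.png')
def crop(I,u,v,r=33,k=4):
    I=cv2.resize(I[v-r:v+r,u-r:u+r],None,fx=4,fy=4,interpolation=cv2.INTER_CUBIC)
    for i in range(0,66,10): 
        cv2.putText(I,str(u-r+i),(i*4,8),0,.3,(255,255,255)); cv2.putText(I,str(v-r+i),(0,i*4+4),0,.3,(255,255,255)); cv2.line(I,(i*4,10),(i*4,14),(255,255,255)); cv2.line(I,(20,i*4),(24,i*4),(255,255,255))
    return I
cv2.imwrite('pics/c1.png',np.vstack([np.hstack([crop(T,178,287),crop(T,471,279),crop(T,387,190)]),np.hstack([crop(S,275,183),crop(S,316,422),crop(S,420,310)])]))
E
python3 m.py; python3 - <<'E'
from h import *
t=arm.read_camera('top');s=arm.read_camera('side')
for p in((414,271),(433,323),(472,279)): print(onz(t,*p,48).round(1))
for p in((242,371),(315,343),(315,415)): print(onz(s,*p,48).round(1))
print('reel',onz(t,178,287,48).round(1),onz(s,275,174,48).round(1))
print('tip',onz(t,386,184,80).round(1),onz(s,424,286,80).round(1))
print('disc',onz(t,384,191,12).round(1),onz(s,419,322,12).round(1))
print('blue',onz(t,322,277,48).round(1),onz(s,296,262,48).round(1))
E
```

```text
[ 473.5 -184.    48. ]
[ 379. -216.   48.]
[ 457.9 -289.1   48. ]
[ 379.2 -214.    48. ]
[ 473.6 -183.5   48. ]
[ 459.7 -287.5   48. ]
reel [448.4 247.8  48. ] [451.2 247.5  48. ]
tip [ 628.7 -131.7   80. ] [ 630.2 -135.2   80. ]
disc [ 628.5 -137.    12. ] [ 630.2 -139.5   12. ]
blue [464.1 -15.7  48. ] [465.6 -21.4  48. ]
```

View pics/c1.png

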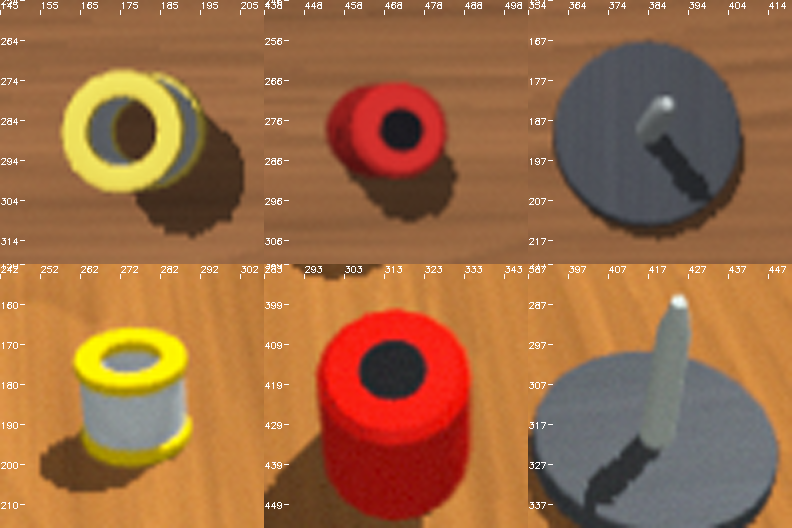

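The crop shows the yellow reel's top centre at top (175.5,286.7) and side (274.7,173.7). The chosen cap's dot is at top (472.2,278.3) and side (315,415.3). The spindle tip is at top (389,182.5) and side (424.5,286). The cap at (472,278) has y of about -288 against -184 and -215 for the others, so it is the one farthest right.

```bash
python3 - <<'E'
from h import *
t=arm.read_camera('top');s=arm.read_camera('side')
for n,a,b,z in(('reel',(175.5,286.7),(274.7,173.7),48),('cap',(472.2,278.3),(315,415.3),48),('tip',(389,182.5),(424.5,285.5),80),('disc',(384,190.3),(418.9,322.5),12)):
    p,e=two(t,a,s,b);print(n,onz(t,*a,z).round(1),onz(s,*b,z).round(1),p.round(1),round(e,1))
x=arm.get_state();print(x['t'],x['ee_pos'],x['ee_rot'])
from scipy.spatial.transform import Rotation as R
M=R.from_euler('xyz',x['ee_rot'],degrees=True).as_matrix()
print(M.round(3)); print((M.T@(np.array([450,251,170])-x['ee_pos'])).round(1))
E
```

```text
reel [449.  252.4  48. ] [450.7 248.7  48. ] [449.9 253.1  45.5] 1.8
cap [ 459.2 -289.5   48. ] [ 459.6 -287.9   48. ] [ 459.3 -289.    49.8] 0.3
tip [ 631.3 -137.2   80. ] [ 631.2 -134.4   80. ] [ 630.5 -136.7   82.4] 0.7
disc [ 629.8 -137.    12. ] [ 629.7 -140.4   12. ] [ 630.7 -137.5    8.6] 0.6
0.3 [ 261.5291442  -567.39341358  244.94830808] [-1.79954979e+02 -9.39655846e-03  2.47387119e+01]
[[ 0.908  0.418 -0.   ]
 [ 0.418 -0.908  0.001]
 [ 0.    -0.001 -1.   ]]
[ 513.6 -664.4   75.6]
```

{"method": "move_arm", "body": {
  "deltas": [
    [[0, 0, 0], [37, -29, 0], 85],
    [[0, 0, 0], [74, -58, 0], 85],
    [[0, 0, 0], [111, -87, 0], 85],
    [[0, 0, 0], [148, -116, 0], 85],
    [[0, 0, 0], [185, -145, 0], 85],
    [[0, 0, 0], [222, -174, 0], 85],
    [[0, 0, 0], [259, -203, 0], 85],
    [[0, 0, 0], [296, -232, 0], 85],
    [[0, 0, 0], [333, -261, 0], 85],
    [[0, 0, 0], [370, -290, 0], 85],
    [[0, 0, 0], [370, -290, 0], 85]
  ]
}}

```text
t: 1.4
ee_pos: [477.7, -144.4, 245.4]
ee_rot: [-179.9, -0.1, 25.1]
wrist_force: [-1.3, -0.3, -1.2]
grip_width: 85.2
gripper_force: 0.0
```

{"method": "move_arm", "body": {
  "deltas": [
    [[0, 0, 0], [16, -41, 0], 85],
    [[0, 0, 0], [32, -83, 10], 85],
    [[0, 0, 0], [48, -125, 20], 85],
    [[0, 0, 0], [64, -167, 30], 85],
    [[0, 0, 0], [80, -209, 40], 85],
    [[0, 0, 0], [96, -250, 50], 85],
    [[0, 0, 0], [112, -291, 60], 85],
    [[0, 0, 0], [128, -333, 75], 85],
    [[0, 0, 0], [144, -374, 95], 85],
    [[0, 0, 0], [144, -374, 95], 85],
    [[0, 0, 0], [144, -374, 95], 85]
  ]
}}

```text
t: 2.5
ee_pos: [450.2, 250.7, 149.8]
ee_rot: [180.0, 0.1, 24.9]
wrist_force: [-0.2, 0.2, -0.3]
grip_width: 84.8
gripper_force: 0.0
```

```bash
python3 - <<'E'
from h import *
t=shot('top','t1.png');s=shot('side','s1.png')
x=arm.get_state();print(x['t'],x['ee_pos'],x['ee_rot'],x['grip_width'],x['joint_vel'].max(),x['qpos'])
print(proj(t,x['ee_pos']),proj(s,x['ee_pos']))
a=cv2.imread('pics/t1.png')[220:340,110:240];b=cv2.imread('pics/s1.png')[80:220,200:350]
cv2.imwrite('pics/c2.png',np.hstack([cv2.resize(a,(390,360)),cv2.resize(b,(386,360))]))
E
```

```text
2.6 [451.04620984 249.41033089 150.64112145] [ 1.79970851e+02 -1.42640019e-02  2.46807297e+01] 85.28242234429871 0.27825435941235227 [ 1.65191102e+01  2.99859688e+01  1.02895510e+02 -3.66242642e-02
  4.71002694e+01  8.18633106e+01]
(np.float64(159.44916385453092), np.float64(285.9135044430918)) (np.float64(271.09253721800064), np.float64(125.5024867297318))
```

View pics/c2.png

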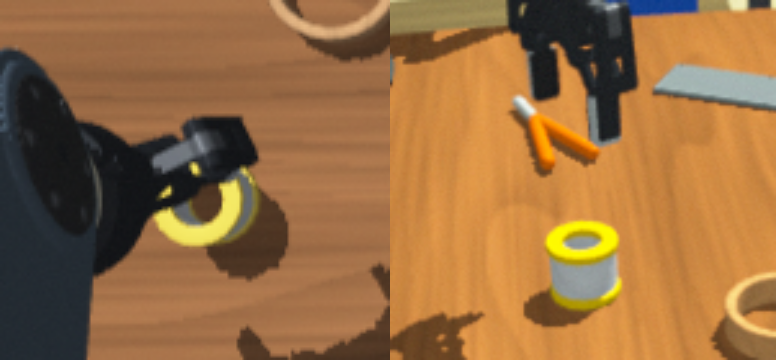

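The crop shows the open jaws straddling the reel. The finger middle is at side pixel (272,125), where the TCP projects. I'll go down and grip.

{"method": "move_arm", "body": {
  "deltas": [
    [[0, 0, 0], [0, 0, 30], 85],
    [[0, 0, 0], [0, 0, 60], 85],
    [[0, 0, 0], [0, 0, 85], 85],
    [[0, 0, 0], [0, 0, 105], 85],
    [[0, 0, 0], [0, 0, 118], 85],
    [[0, 0, 0], [0, 0, 125], 85],
    [[0, 0, 0], [0, 0, 125], 85]
  ]
}}

```text
t: 3.3
ee_pos: [450.8, 249.8, 25.1]
ee_rot: [-180.0, 0.0, 24.7]
wrist_force: [-0.5, 0.5, -0.2]
grip_width: 85.1
gripper_force: 0.0
```

{"method": "move_arm", "body": {
  "deltas": [
    [[0, 0, 0], [0, 0, 0], 70],
    [[0, 0, 0], [0, 0, 0], 62],
    [[0, 0, 0], [0, 0, 0], 58],
    [[0, 0, 0], [0, 0, 0], 54],
    [[0, 0, 0], [0, 0, 0], 48],
    [[0, 0, 0], [0, 0, 0], 45],
    [[0, 0, 0], [0, 0, 0], 45],
    [[0, 0, 0], [0, 0, 0], 45]
  ],
  "squeeze": 40
}}

```text
t: 4.1
ee_pos: [450.9, 251.0, 26.4]
ee_rot: [180.0, -0.1, 24.7]
wrist_force: [-1.8, 1.2, 6.8]
grip_width: 53.7
gripper_force: 40.8
```

{"method": "move_arm", "body": {
  "deltas": [
    [[0, 0, 0], [0, 0, -10], 45],
    [[0, 0, 0], [0, 0, -35], 45],
    [[0, 0, 0], [0, 0, -65], 45],
    [[0, 0, 0], [0, 0, -95], 45],
    [[0, 0, 0], [0, 0, -120], 45],
    [[0, 0, 0], [0, 0, -130], 45],
    [[0, 0, 0], [0, 0, -130], 45]
  ]
}}

```text
t: 4.8
ee_pos: [451.1, 250.8, 156.8]
ee_rot: [180.0, -0.2, 24.8]
wrist_force: [0.1, -0.6, -2.7]
grip_width: 53.8
gripper_force: 42.9
```

```bash
python3 - <<'E'
from h import *
s=shot('side','s2.png')
x=arm.get_state();print(x['t'],x['ee_pos'],x['ee_rot'],x['grip_width'],x['gripper_force'],x['wrist_force'])
cv2.imwrite('pics/c3.png',cv2.resize(cv2.imread('pics/s2.png')[60:210,190:350],None,fx=4,fy=4,interpolation=cv2.INTER_CUBIC))
E
```

```text
4.85 [450.35960481 250.51193683 155.5130022 ] [ 1.79990151e+02 -3.26901401e-02  2.47478509e+01] 53.906498900157146 42.90723446756601 [ 0.5015899  -0.03749083 -2.28531178]
```

View pics/c3.png

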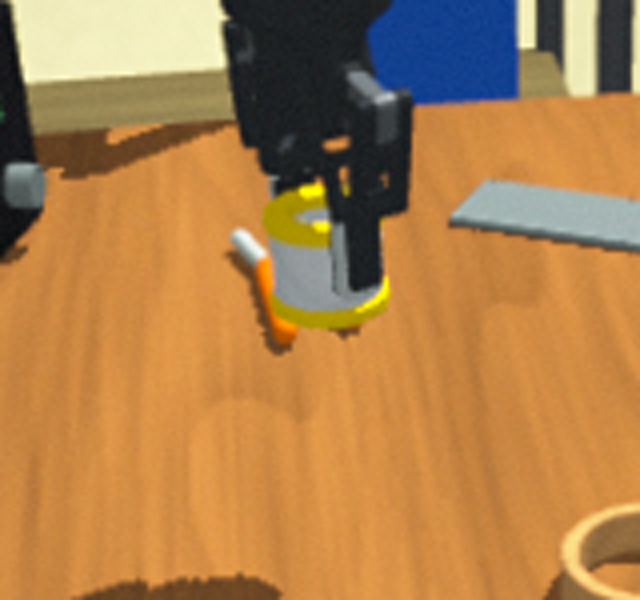

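The crop shows the reel upright in the jaws, with its top flange at crop (320,215) and the fingertips just above the lower flange. Next I'll carry it to above the spindle.

{"method": "move_arm", "body": {
  "deltas": [
    [[0, 0, 0], [0, 25, 0], 45],
    [[0, 0, 0], [0, 65, 0], 45],
    [[0, 0, 0], [0, 107, 0], 45],
    [[0, 0, 0], [0, 150, 0], 45],
    [[0, 0, 0], [0, 193, 0], 45],
    [[0, 0, 0], [0, 236, 0], 45],
    [[0, 0, 0], [0, 279, 0], 45],
    [[0, 0, 0], [0, 322, 0], 45],
    [[0, 0, 0], [0, 365, 0], 45],
    [[0, 0, 0], [1, 402, 0], 45],
    [[0, 0, 0], [1, 427, 0], 45],
    [[0, 0, 0], [1, 427, 0], 45]
  ]
}}

```text
t: 6.05
ee_pos: [630.9, -140.7, 152.8]
ee_rot: [180.0, 0.1, 24.5]
wrist_force: [1.3, 0.4, -2.3]
grip_width: 53.9
gripper_force: 43.1
```

```bash
python3 - <<'E'
from h import *
t=shot('top','t3.png');s=shot('side','s3.png')
x=arm.get_state();print(x['t'],x['ee_pos'],x['ee_rot'],x['grip_width'],x['gripper_force'],x['wrist_force'])
p=x['ee_pos'];g=p+[0,0,23]; print('expected reel top',proj(s,g),proj(t,g),'bottom',proj(s,p-[0,0,25]))
a=cv2.imread('pics/t3.png')[130:250,330:450];b=cv2.imread('pics/s3.png')[180:360,340:500]
cv2.imwrite('pics/c4.png',np.hstack([cv2.resize(a,None,fx=3,fy=3),cv2.resize(b[:,:],None,fx=2,fy=2)]) if 0 else cv2.resize(b,None,fx=3.3,fy=3.3,interpolation=cv2.INTER_CUBIC))
E
```

```text
6.15 [ 628.64328189 -136.72511598  152.83506308] [-179.77418698    0.18345175   24.66297464] 53.72842800979146 43.06282393634319 [-0.09227388  0.33409524 -1.80589958]
expected reel top (np.float64(432.6067744684726), np.float64(230.74135182667956)) (np.float64(397.1337472965955), np.float64(172.2776534983394)) bottom (np.float64(427.73785299315114), np.float64(260.22449443782676))
```

View pics/c4.png

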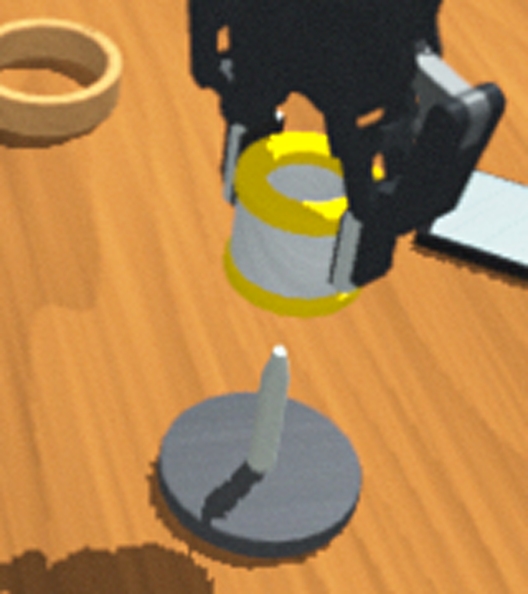

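The side crop shows the reel's top flange at crop (306,183), which is full-image (432.7,235.5), about 4 px lower than expected. The spindle tip is at (424.5,286). I'll use the top view to tell a lower seat in the grip from a sideways shift.

```bash
python3 - <<'E'
from h import *
a=cv2.imread('pics/t3.png')[130:230,340:460]
cv2.imwrite('pics/c5.png',cv2.resize(a,None,fx=5,fy=5,interpolation=cv2.INTER_CUBIC))
s=arm.read_camera('side');t=arm.read_camera('top')
p=np.array([630.5,-137,170.])
for d in([0,0,0],[10,0,0],[0,10,0],[0,0,10]): print(np.round(proj(s,p+d),1),np.round(proj(t,p+d),1))
E
```

```text
[433.5 234.5] [396.7 171.9]
[441.1 233.7] [396.6 165.8]
[431.  229.7] [390.5 172. ]
[434.6 228. ] [397.7 170.6]
```

View pics/c5.png

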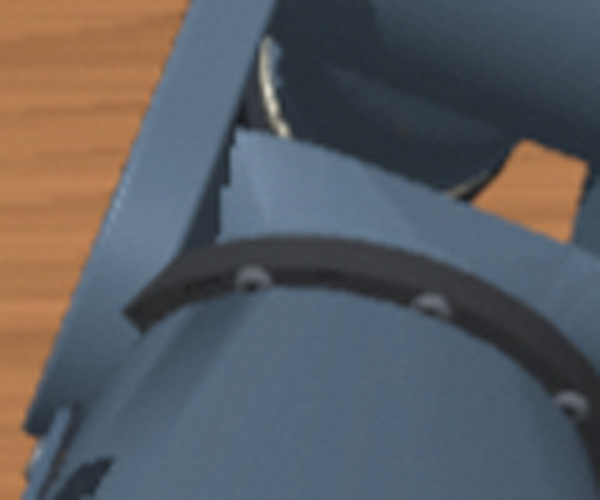

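The arm hides the reel from the top camera; only a sliver shows, at crop (270,85). Since the jaws centre the reel along the closing line and u matches, the offset must be the reel sitting about 8 mm low in the grip. I'll lower it in stages and watch the force.

{"method": "move_arm", "body": {
  "deltas": [
    [[0, 0, 0], [0, 0, 15], 45],
    [[0, 0, 0], [0, 0, 30], 45],
    [[0, 0, 0], [0, 0, 40], 45],
    [[0, 0, 0], [0, 0, 50], 45],
    [[0, 0, 0], [0, 0, 60], 45],
    [[0, 0, 0], [0, 0, 60], 45]
  ]
}}

```text
t: 6.85
ee_pos: [629.0, -136.4, 93.3]
ee_rot: [-179.8, 0.1, 24.7]
wrist_force: [0.0, 0.7, -1.9]
grip_width: 53.9
gripper_force: 43.0
```

```bash
python3 - <<'E'
from h import *
s=shot('side','s4.png')
for i in range(3):
    x=arm.get_state();print(x['t'],x['ee_pos'],x['ee_rot'],x['grip_width'],x['wrist_force']);arm.read_camera('side')
p=np.array([450.4,250.5,155.5])
print([np.round(proj(s,p+[0,0,d]),1).tolist() for d in(23,15,10)])
cv2.imwrite('pics/c6.png',cv2.resize(cv2.imread('pics/s4.png')[220:360,350:500],None,fx=4,fy=4,interpolation=cv2.INTER_CUBIC))
p=x['ee_pos'];print([np.round(proj(s,p+[0,0,d]),1).tolist() for d in(23,15,-25,-33)])
E
```

```text
6.9 [ 629.62218155 -136.65375966   94.29338082] [-1.79922583e+02  7.32915941e-02  2.47371187e+01] 53.69466046119284 [-0.39683898  0.12770978 -1.4723707 ]
6.95 [ 630.14178969 -136.87181402   95.019206  ] [-1.79986357e+02  1.26900314e-02  2.47373200e+01] 54.215474152784225 [ 0.54923059 -0.09116599 -2.18741942]
7.0 [ 630.50312451 -137.00588273   95.55727275] [ 1.79966431e+02 -3.08342374e-02  2.47396033e+01] 54.02780336234886 [ 0.61288683 -0.70979405 -1.0663194 ]
[[269.6, 111.2], [269.9, 115.3], [270.1, 117.8]]
[[428.3, 265.6], [427.5, 270.1], [423.8, 291.8], [423.0, 296.0]]
```

View pics/c6.png

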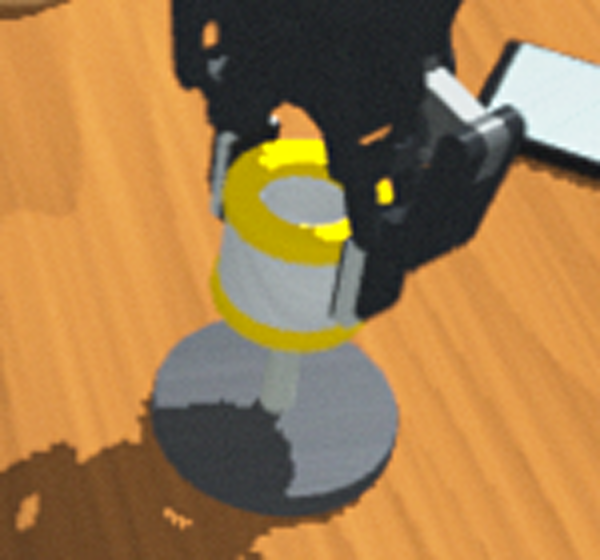

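The crop shows the spindle entering under the middle of the reel, its shaft at crop (284,360) and the lower flange's middle at about (288,310), with no contact force. I'll keep going down.

{"method": "move_arm", "body": {
  "deltas": [
    [[0, 0, 0], [0, 0, 12], 45],
    [[0, 0, 0], [0, 0, 24], 45],
    [[0, 0, 0], [0, 0, 34], 45],
    [[0, 0, 0], [0, 0, 42], 45],
    [[0, 0, 0], [0, 0, 44], 45],
    [[0, 0, 0], [0, 0, 46], 45],
    [[0, 0, 0], [0, 0, 46], 45]
  ]
}}

```text
t: 7.75
ee_pos: [630.2, -136.9, 49.2]
ee_rot: [180.0, -0.0, 24.7]
wrist_force: [-0.3, 0.1, -2.1]
grip_width: 54.1
gripper_force: 43.0
```

{"method": "move_arm", "body": {
  "deltas": [
    [[0, 0, 0], [0, 0, 2], 45],
    [[0, 0, 0], [0, 0, 3], 45],
    [[0, 0, 0], [0, 0, 4], 45],
    [[0, 0, 0], [0, 0, 4], 45]
  ]
}}

```text
t: 8.15
ee_pos: [630.1, -136.8, 45.3]
ee_rot: [-180.0, 0.0, 24.7]
wrist_force: [0.1, -0.5, -2.0]
grip_width: 53.8
gripper_force: 43.1
```

{"method": "move_arm", "body": {
  "deltas": [
    [[0, 0, 0], [0, 0, 1], 45],
    [[0, 0, 0], [0, 0, 2], 45],
    [[0, 0, 0], [0, 0, 3], 45],
    [[0, 0, 0], [0, 0, 3], 45]
  ]
}}

```text
t: 8.55
ee_pos: [630.0, -136.8, 42.1]
ee_rot: [-180.0, 0.0, 24.7]
wrist_force: [-0.2, -0.1, -2.4]
grip_width: 53.9
gripper_force: 43.1
```

{"method": "move_arm", "body": {
  "deltas": [
    [[0, 0, 0], [0, 0, 1], 45],
    [[0, 0, 0], [0, 0, 2], 45],
    [[0, 0, 0], [0, 0, 3], 45],
    [[0, 0, 0], [0, 0, 3], 45]
  ]
}}

```text
t: 8.95
ee_pos: [630.0, -136.8, 39.1]
ee_rot: [-180.0, 0.0, 24.7]
wrist_force: [-0.4, 1.0, -2.8]
grip_width: 53.7
gripper_force: 43.1
```

{"method": "move_arm", "body": {
  "deltas": [
    [[0, 0, 0], [0, 0, 1], 45],
    [[0, 0, 0], [0, 0, 2], 45],
    [[0, 0, 0], [0, 0, 2], 45]
  ]
}}

```text
t: 9.25
ee_pos: [630.2, -136.9, 38.5]
ee_rot: [180.0, -0.0, 24.7]
wrist_force: [-1.4, -0.2, 5.0]
grip_width: 54.2
gripper_force: 43.5
```

Contact came at the expected height: TCP about 38 against 37 predicted. I'll release and go up.

{"method": "move_arm", "body": {
  "deltas": [
    [[0, 0, 0], [0, 0, 0], 56],
    [[0, 0, 0], [0, 0, 0], 60],
    [[0, 0, 0], [0, 0, 0], 70],
    [[0, 0, 0], [0, 0, 0], 85],
    [[0, 0, 0], [0, 0, 0], 85],
    [[0, 0, 0], [0, 0, 0], 85],
    [[0, 0, 0], [0, 0, 0], 85]
  ]
}}

```text
t: 9.95
ee_pos: [630.1, -136.8, 37.3]
ee_rot: [-180.0, 0.0, 24.7]
wrist_force: [0.1, -0.1, -0.1]
grip_width: 85.0
gripper_force: 0.0
```

{"method": "move_arm", "body": {
  "deltas": [
    [[0, 0, 0], [0, 0, -10], 85],
    [[0, 0, 0], [0, 0, -30], 85],
    [[0, 0, 0], [0, 0, -60], 85],
    [[0, 0, 0], [0, 0, -100], 85],
    [[0, 0, 0], [0, 0, -140], 85],
    [[0, 0, 0], [0, 0, -140], 85]
  ]
}}

```text
t: 10.55
ee_pos: [634.2, -138.3, 184.8]
ee_rot: [179.4, -0.6, 24.8]
wrist_force: [0.1, 0.0, 0.5]
grip_width: 85.0
gripper_force: 0.0
```

{"method": "move_arm", "body": {
  "deltas": [
    [[0, 0, 0], [-35, 11, 0], 85],
    [[0, 0, 0], [-75, 23, 0], 85],
    [[0, 0, 0], [-115, 35, 0], 85],
    [[0, 0, 0], [-155, 47, 10], 85],
    [[0, 0, 0], [-190, 58, 20], 85],
    [[0, 0, 0], [-219, 67, 27], 85],
    [[0, 0, 0], [-219, 67, 27], 85],
    [[0, 0, 0], [-219, 67, 27], 85]
  ]
}}

```text
t: 11.35
ee_pos: [458.8, -289.6, 150.3]
ee_rot: [-180.0, -0.0, 24.6]
wrist_force: [0.1, 0.4, -0.2]
grip_width: 84.7
gripper_force: 0.0
```

```bash
python3 - <<'E'
from h import *
s=shot('side','s5.png');t=shot('top','t5.png')
x=arm.get_state();print(x['t'],x['ee_pos'],x['ee_rot'],x['grip_width'])
a=cv2.imread('pics/t5.png')[150:330,350:500];b=cv2.imread('pics/s5.png')[210:480,220:480]
cv2.imwrite('pics/c7.png',np.hstack([cv2.resize(a,(450,540)),cv2.resize(b,(350,540) if 0 else (346,360)) if 0 else cv2.resize(b[:, :170],(340,540))]))
cv2.imwrite('pics/c7.png',cv2.resize(b,None,fx=2.2,fy=2.2,interpolation=cv2.INTER_CUBIC))
cv2.imwrite('pics/c8.png',cv2.resize(a,None,fx=3,fy=3,interpolation=cv2.INTER_CUBIC))
E
```

```text
11.45 [ 459.94849068 -288.96890895  150.59848189] [ 1.79969874e+02 -3.05825518e-02  2.47727674e+01] 84.81084146583348
```

View pics/c7.png

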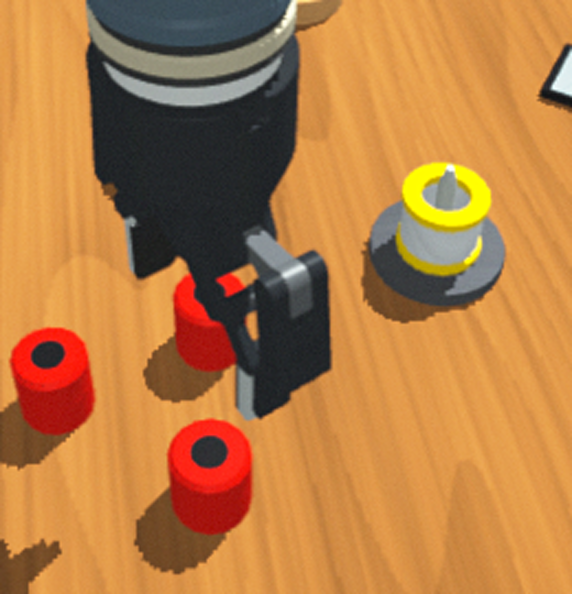

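The crop shows the reel seated flat on the disc with the spindle tip showing inside its bore at crop (450,172). The chosen cap's top is at crop (209,452), under the jaws. I'll go down and grip it.

{"method": "move_arm", "body": {
  "deltas": [
    [[0, 0, 0], [0, 0, 30], 85],
    [[0, 0, 0], [0, 0, 60], 85],
    [[0, 0, 0], [0, 0, 85], 85],
    [[0, 0, 0], [0, 0, 105], 85],
    [[0, 0, 0], [0, 0, 118], 85],
    [[0, 0, 0], [0, 0, 125], 85],
    [[0, 0, 0], [0, 0, 125], 85]
  ]
}}

```text
t: 12.15
ee_pos: [459.6, -288.8, 24.8]
ee_rot: [-180.0, 0.0, 24.8]
wrist_force: [-0.3, -0.6, 0.2]
grip_width: 85.4
gripper_force: 0.0
```

{"method": "move_arm", "body": {
  "deltas": [
    [[0, 0, 0], [0, 0, 0], 70],
    [[0, 0, 0], [0, 0, 0], 60],
    [[0, 0, 0], [0, 0, 0], 52],
    [[0, 0, 0], [0, 0, 0], 47],
    [[0, 0, 0], [0, 0, 0], 42],
    [[0, 0, 0], [0, 0, 0], 36],
    [[0, 0, 0], [0, 0, 0], 34],
    [[0, 0, 0], [0, 0, 0], 34]
  ],
  "squeeze": 30
}}

```text
t: 12.95
ee_pos: [459.3, -289.4, 25.9]
ee_rot: [180.0, -0.0, 24.7]
wrist_force: [-0.8, -0.3, 5.9]
grip_width: 43.3
gripper_force: 30.9
```

{"method": "move_arm", "body": {
  "deltas": [
    [[0, 0, 0], [0, 0, -10], 34],
    [[0, 0, 0], [0, 0, -35], 34],
    [[0, 0, 0], [0, 0, -65], 34],
    [[0, 0, 0], [0, 0, -100], 34],
    [[0, 0, 0], [0, 0, -140], 34],
    [[0, 0, 0], [0, 0, -155], 34],
    [[0, 0, 0], [0, 0, -155], 34],
    [[0, 0, 0], [0, 0, -155], 34]
  ]
}}

```text
t: 13.75
ee_pos: [458.9, -289.0, 180.1]
ee_rot: [-180.0, 0.0, 24.7]
wrist_force: [-0.1, 0.7, -1.4]
grip_width: 42.9
gripper_force: 31.0
```

{"method": "move_arm", "body": {
  "deltas": [
    [[0, 0, 0], [25, -8, 0], 34],
    [[0, 0, 0], [65, -20, 0], 34],
    [[0, 0, 0], [105, -32, 0], 34],
    [[0, 0, 0], [145, -44, 0], 34],
    [[0, 0, 0], [180, -55, 0], 34],
    [[0, 0, 0], [205, -63, 0], 34],
    [[0, 0, 0], [219, -67, 0], 34],
    [[0, 0, 0], [219, -67, 20], 34],
    [[0, 0, 0], [219, -67, 40], 34],
    [[0, 0, 0], [219, -67, 60], 34],
    [[0, 0, 0], [219, -67, 60], 34],
    [[0, 0, 0], [219, -67, 60], 34]
  ]
}}

```text
t: 14.95
ee_pos: [629.1, -137.1, 119.2]
ee_rot: [-179.9, 0.1, 24.7]
wrist_force: [0.4, -1.1, -0.5]
grip_width: 42.7
gripper_force: 31.0
```

```bash
python3 - <<'E'
from h import *
s=shot('side','s6.png');x=arm.get_state();print(x['t'],x['ee_pos'],x['ee_rot'],x['wrist_force'])
im=s['pixels'].astype(int);r,g,b=im[...,0],im[...,1],im[...,2]
m=(r>110)&(g<60)&(b<60);m[:,:370]=0;m[:,490:]=0;m[:180]=0;m[330:]=0
v,u=np.nonzero(m);print('red',len(u),u.min(),u.max(),v.min(),v.max())
p=x['ee_pos'];print('cap exp bottom/top',np.round(proj(s,p-[0,0,25]),1),np.round(proj(s,p+[0,0,23]),1))
cv2.imwrite('pics/c9.png',cv2.resize(im[200:340,360:500,::-1].astype(np.uint8),None,fx=4,fy=4))
for d in((24,0),(-24,0)):print(np.round(proj(s,p+[d[0]*.92,0,0]),1))
for v in range(m.shape[0]):
    w=np.nonzero(m[v])[0]
    if len(w) and v%4==0: print(v,w.min(),w.max(),len(w),end=' | ')
E
```

```text
15.0 [ 629.98622951 -137.33973187  120.23369061] [-1.79987207e+02  2.25303524e-02  2.47048823e+01] [-0.24471971 -0.07409485 -0.101294  ]
red 909 410 437 243 290
cap exp bottom/top [425.7 278.9] [430.4 251.3]
[444.2 263.1]
[411.9 266.6]
244 421 432 12 | 248 415 434 16 | 252 413 422 10 | 256 413 436 17 | 260 412 437 26 | 264 412 435 24 | 268 412 434 23 | 272 411 433 23 | 276 410 432 23 | 280 410 432 23 | 284 413 432 20 | 288 419 435 17 |
```

{"method": "move_arm", "body": {
  "deltas": [
    [[0, 0, 0], [2, 1, 5], 34],
    [[0, 0, 0], [2, 1, 12], 34],
    [[0, 0, 0], [2, 1, 20], 34],
    [[0, 0, 0], [2, 1, 26], 34],
    [[0, 0, 0], [2, 1, 30], 34],
    [[0, 0, 0], [2, 1, 32], 34],
    [[0, 0, 0], [2, 1, 32], 34]
  ]
}}

```text
t: 15.7
ee_pos: [632.2, -136.8, 87.8]
ee_rot: [-180.0, 0.0, 24.7]
wrist_force: [-0.5, -0.2, -0.8]
grip_width: 42.9
gripper_force: 31.0
```

{"method": "move_arm", "body": {
  "deltas": [
    [[0, 0, 0], [0, 0, 1], 34],
    [[0, 0, 0], [0, 0, 2], 34],
    [[0, 0, 0], [0, 0, 2], 34]
  ]
}}

```text
t: 16.0
ee_pos: [632.4, -136.9, 86.4]
ee_rot: [180.0, -0.0, 24.7]
wrist_force: [-0.4, -1.2, -1.5]
grip_width: 43.0
gripper_force: 31.0
```

{"method": "move_arm", "body": {
  "deltas": [
    [[0, 0, 0], [0, 0, 1], 34],
    [[0, 0, 0], [0, 0, 1], 34],
    [[0, 0, 0], [0, 0, 1], 34]
  ]
}}

```text
t: 16.3
ee_pos: [632.6, -137.0, 86.0]
ee_rot: [180.0, -0.0, 24.7]
wrist_force: [-1.7, 0.2, 4.9]
grip_width: 42.9
gripper_force: 31.5
```

Contact at TCP 86, against 85 expected. I'll release and retreat straight up, slowly at first.

{"method": "move_arm", "body": {
  "deltas": [
    [[0, 0, 0], [0, 0, 0], 46],
    [[0, 0, 0], [0, 0, 0], 50],
    [[0, 0, 0], [0, 0, 0], 60],
    [[0, 0, 0], [0, 0, 0], 75],
    [[0, 0, 0], [0, 0, 0], 85],
    [[0, 0, 0], [0, 0, 0], 85],
    [[0, 0, 0], [0, 0, 0], 85]
  ]
}}

```text
t: 17.0
ee_pos: [632.4, -136.9, 85.3]
ee_rot: [-180.0, 0.0, 24.7]
wrist_force: [0.1, -0.2, -0.7]
grip_width: 84.9
gripper_force: 0.0
```

{"method": "move_arm", "body": {
  "deltas": [
    [[0, 0, 0], [0, 0, -10], 85],
    [[0, 0, 0], [0, 0, -30], 85],
    [[0, 0, 0], [0, 0, -60], 85],
    [[0, 0, 0], [0, 0, -95], 85],
    [[0, 0, 0], [0, 0, -120], 85],
    [[0, 0, 0], [-40, 0, -130], 85],
    [[0, 0, 0], [-90, 0, -130], 85],
    [[0, 0, 0], [-130, 0, -130], 85],
    [[0, 0, 0], [-150, 0, -130], 85],
    [[0, 0, 0], [-150, 0, -130], 85]
  ]
}}

```text
t: 18.0
ee_pos: [493.8, -200.4, 216.2]
ee_rot: [-180.0, 0.0, 24.6]
wrist_force: [0.7, -0.1, -0.1]
grip_width: 85.0
gripper_force: 0.0
```

```bash
python3 - <<'E'
from h import *
s=shot('side','s7.png');t=shot('top','t7.png')
x=arm.get_state();print(x['t'],x['ee_pos'],x['wrist_force'])
a=cv2.imread('pics/t7.png')[140:300,290:480];b=cv2.imread('pics/s7.png')[210:370,350:500]
cv2.imwrite('pics/c10.png',np.hstack([cv2.resize(b,(450,480)),cv2.resize(a[:,40:150],(330,480))]))
E
```

```text
18.1 [ 496.73177954 -200.08233539  216.22002729] [ 0.28916073 -0.53571833  0.45836294]
```

View pics/c10.png

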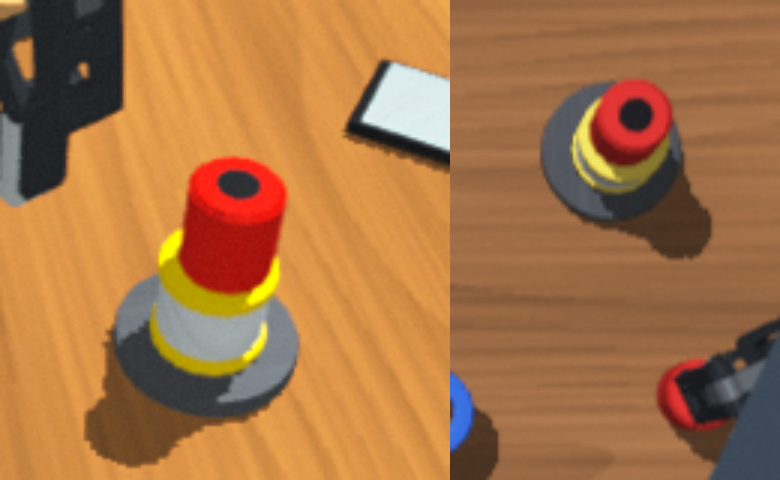

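The reel sits flat on the disc, and the cap rests flat on the reel: side-crop top at (238,184), rim at (228,285). The arm is clear of everything.

```bash
python3 -c "
from cell import arm
print(arm.hand_in())"
```

```text
the job is handed in; nothing more can be done
None
```

The yellow reel is flat on the stand with the rightmost red cap resting on it, the blue reel was never touched, and the job was handed in at about 18 s; no verdict came back.

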